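Run-test the laser interlock touch bar

ROBOT

A 6-joint arm with a two-finger parallel gripper is mounted at the origin on the work surface. World frame = base frame: x ahead of the robot, y to its left, z up, the work surface at z = 0. Lengths are in m, angles in rad, forces in N, time in s.
With the tool pointing down it reaches from about 0.325 to 0.75 m from the base axis. Payload 7.6 kg.
Tool frame: the origin (TCP) lies on the front face of the gripper's body, between the roots of the fingers; the fingertips stand 73 mm ahead of it and the grasp point (between the pads) lies 54 mm ahead of it; z points along the fingers, y is the line along which they close (so a half turn about z gives the same grasp; the last joint's range is limited). The gripper opens to 85 mm and grips with 20 to 120 N. Pads are 22 mm wide; open, the fingers measure 114 mm over their backs; the gripper's body (76 mm by 85 mm) begins 54 mm behind the grasp point. The pads swing forward as they close: fully open they stand 13 mm farther back than shut.
Start: joints at [-1.266, 0.052, 1.401, -0, 1.689, -0.07], TCP at [0.192, -0.489, 0.304] pointing down, gripper open.
Joint ranges: [-2.9, 2.9], [-0.91, 2.17], [0.12, 2.37], [-1.06, 4.2], [0.26, 2.73], [-2.93, 2.93]. Speed limits (rad/s): [2.57, 2.57, 3.01, 3.14, 3.14, 3.14].

INTERFACE

Orientations are given as a unit quaternion [x, y, z, w].
In Python, from rig import bot gives the robot as it stands.
- The arm moves only by the shell command python3 -m jog 'ROWS' [OPENING] [FORCE]. ROWS is JSON, one flat list of numbers, 4 for each row, row after row: the shift along the world's x, y, z in m, then the turn about the world's z in rad. In form: [tx, ty, tz, turn, tx, ty, tz, turn, ...]. A call has 1 to 20 rows; each row is the pose to reach, as a shift and turn from the pose commanded when the call began; what a row does not reach only later rows make up. A row lasts 1/10 s, in which the tool goes at most 50 mm and 8.59 degrees, less where a joint would pass 70% of its speed; a pose out of reach is approached as far as the arm can. A call with a gripper value outside its range is refused whole. OPENING is the gripper's target within -1 to 1 (fully open at 1, half-way at 0, shut at -1), set as the call begins (- or left out, the last holds). The fingers move at their own pace and stop on an object; FORCE is the grip in N (left out, the last holds). Time passes only in rows, so rows that repeat a pose let the fingers close. It gives the time, the measured TCP pose, the force, the opening and the grip force at its end, in the units of the state.
- bot.observe(): the state, without advancing time (a new reading comes with each control period).
- bot.capture(name): name is "side" or "top"; returns the picture (384x512x3 uint8, blue, green, red); there is no depth.
- bot.camera_params(name): a dict with "fx", "fy", "cx", "cy" (pixels), "rvec" (rotation vector, rad) and "tvec" (3), from world to camera coordinates, as OpenCV has them. Camera axes: x right, y down, z forward; pixel columns grow to the right and rows downward; lengths in m; the calibration is good to about 2 mm. A picture is of the moment at which its call begins. camera_params takes no time and is no camera call.
- bot.hand_in(): hands the job in; it is judged then, once.
Trained networks look in the newest picture that a camera, given by its name, has taken for a name from the list of things; names that differ only in an ending like _2 or _b are one class to them, and where a whole thing is asked for, a point or a joint stands for the part that bears it (a point fixed in the world has none). Each returns a list of dicts, best first, with "score" (0 to 1); they miss things now and then, are a little off and sometimes report something else, mostly with a low value. They report only what shows in the picture. A call takes as long as a camera call.
- bot.silhouettes(name, camera): "pixels" (384x512 bool, what is visible of it) and "location" ([column, row] in pixels, amid what is visible of it).
The state is a dict: "t": time; "q": joint angles; "qvel": joint speeds; "tau": joint torques, N m; "tcp_pos": TCP position; "orientation": TCP orientation; "wrist_force": force on the tool from outside, world axes, zero at the start; "torque": the same for the moment, N m; "opening": opening from 0.0 (shut) to 1.0 (fully open); "finger_force": force on a finger pad.
Only numpy, scipy, OpenCV 4.12 (cv2) and the standard library are available. Lean on these libraries where they do the work, as an engineer would, in place of code of your own. Each camera call takes 0.05 s, during which the arm holds its last target. There are 200 camera calls.

TASK

Test the sprung touch bar of the laser interlock by running the fingertips along it: touch down on the bar at its switch-box end, press it gently a few millimetres down, and slide along to its plain end in one stroke, never letting the bar come up on the way. Finish there, near the plain end, still holding the bar down with the fingertips. Do not grasp or shift any of the loose parts that stand around it.

Things in the scene. Friction and masses are not known exactly. Their poses are not given: they have to be found in the camera images.
- interlock: The interlock unit, bolted down: a low dark housing 250 mm long (x), 46 mm wide (y), 28 mm high, carrying the bar on top; at its +x end a square grey switch box (64 x 66 mm, 59 mm high with its clear lens, from x = +125 to +189 mm), at its -x end a plain dark end cap, 28 mm high, with a small bolted foot, reaching x = -163 mm. Origin: on the table under the middle of the bar; z up, x along the bar towards the switch box. It may stand at any angle on the table.
- box_end (a point): Middle of the bar's end edge next to the switch box, at the height of the bar's top face when not pressed (42 mm above the table). Fixed to the unit; it does not go down with the bar. There is a 15 mm gap from here to the box.
- plain_end (a point): The same at the plain end of the bar. The bar, off-white, runs straight between these two points: 220 mm long, 28 mm wide, flat top.
- bar (a joint): How far the bar is pressed down, in m: 0 = up, 0.012 = bottomed. The whole bar sinks level wherever it is pressed; it is sprung: it starts to move at about 1 N and bottoms at about 5 N. It comes up by itself.
- post_a: loose short optical post, 32 mm foot, 85 mm tall, upright. Origin under its middle; to be left alone.
- lens_mount: loose round lens in a square black frame on a foot, 50 mm wide, 82 mm tall. Origin under its middle; to be left alone.
- screwdriver: loose screwdriver with a red handle, 150 mm long, lying flat. Origin under its middle; to be left alone.
- splitter: loose glass cube of 25 mm on a 40 mm square dark foot, 37 mm tall. Origin under its middle; to be left alone.
- clamp_fork: loose flat two-pronged clamp, 75 mm long, 10 mm thick. Origin under its middle; to be left alone.
- lens_jar: loose closed jar, 48 mm across, 60 mm tall. Origin under its middle; to be left alone.
- post_b: loose optical post, 32 mm foot, 100 mm tall, upright. Origin under its middle; to be left alone.

How it is judged:
On the way, in this order (a step that is already met when the one before it is completed fails the run):
1. the fingertips press the bar within 40 mm of its switch-box end (value of joint bar above 0.0015 m and contact force between the fingers and bar above 0.3 N and y of the grasp point in the frame of interlock between -0.025 and 0.025 m and x of the grasp point in the frame of interlock above 0.07 m), for 0.1 s.
2. the fingertips press the bar between the box end and the middle (value of joint bar above 0.0015 m and contact force between the fingers and bar above 0.3 N and y of the grasp point in the frame of interlock between -0.025 and 0.025 m and x of the grasp point in the frame of interlock between 0.025 and 0.055 m), for 0.04 s.
3. the fingertips press the bar just past its middle (value of joint bar above 0.0015 m and contact force between the fingers and bar above 0.3 N and y of the grasp point in the frame of interlock between -0.025 and 0.025 m and x of the grasp point in the frame of interlock between -0.04 and 0 m), for 0.04 s.
At the end, for the whole second after the job is handed in: The fingertips rest on the bar within 40 mm of its plain end and hold it at least 1.5 mm down with less than 15 N; every loose part is within 15 mm of where it stood (value of joint bar above 0.0015 m and contact force between the fingers and bar between 0.3 and 15 N and y of the grasp point in the frame of interlock between -0.025 and 0.025 m and x of the grasp point in the frame of interlock between -0.115 and -0.07 m and velocity of joint bar below 0.01 m/s and distance of each of post_a, lens_mount, screwdriver, splitter, clamp_fork, lens_jar, post_b from where it was at the start of the episode below 0.015 m); the arm keeps its last pose, push and grip.
It fails at once if the bar came up under the fingers on the way along (within 65 mm of its middle) (y of the grasp point in the frame of interlock between -0.025 and 0.025 m and x of the grasp point in the frame of interlock between -0.065 and 0.065 m and z of the grasp point in the frame of interlock below 0.085 m and value of joint bar below 0.0008 m).
It fails at once if the bar was pressed hard (over 20 N) (contact force between the fingers and bar above 20 N).
It fails at once if a loose part was shifted by more than 15 mm, lifted or carried (distance of any of post_a, lens_mount, screwdriver, splitter, clamp_fork, lens_jar, post_b from where it was at the start of the episode above 0.015 m).
It also fails if it takes over 38 s, if anything falls off the work surface, if the arm or the gripper's body presses on something with over 40 N, if the wrist force passes 120 N, or if a joint passes its speed limit or range.

## Working session

There is one attempt and no reset: what is moved stays moved. The work goes in short steps, Python scripts to look and compute and a shell command to move; the robot and the scene stay as the last step left them, time stands still between calls to the robot, and variables do not carry over. Pictures are saved under pics/ and viewed, at most 10 in all, crops included, and the job is handed in when it is done.

```bash
mkdir -p pics; python3 - <<'E'
from rig import bot
import cv2,numpy as np
for c in("top","side"):
    im=bot.capture(c); cv2.imwrite(f"pics/{c}0.png",im)
    p=bot.camera_params(c); print(c,p)
    for n in("interlock","bar","box_end"):
        for d in bot.silhouettes(n,c)[:2]:
            m=d["pixels"]; print(n,d["score"],d["location"],m.sum(),cv2.minAreaRect(np.argwhere(m)[:,::-1].astype(np.float32)))
print(bot.observe())
E
```

```text
top {'fx': 424.6523025456575, 'fy': 424.6523025456575, 'cx': 260.80017171291934, 'cy': 189.52127828462048, 'rvec': array([ 2.20370721, -2.14573983,  0.10279783]), 'tvec': array([-0.03613792,  0.58068672,  1.22522483])}
interlock 0.82 [256.6, 210.8] 1928 ((260.163818359375, 204.7845001220703), (22.978628158569336, 118.43842315673828), 23.198589324951172)
bar 0.74 [260.8, 211.2] 1981 ((258.551513671875, 204.11485290527344), (23.18419647216797, 118.10145568847656), 20.85445785522461)
bar 0.57 [264.8, 199.5] 700 ((262.838623046875, 198.99969482421875), (9.622137069702148, 75.23917388916016), 23.30489158630371)
box_end 0.67 [419.9, 237.6] 115 ((421.0, 235.5), (7.0, 16.0), 90.0)
box_end 0.65 [253.0, 210.9] 1892 ((260.6443176269531, 205.17526245117188), (22.03301239013672, 117.98323059082031), 23.96249008178711)
side {'fx': 447.4716695005582, 'fy': 447.4716695005582, 'cx': 261.7173597490888, 'cy': 184.11583319903673, 'rvec': array([ 0.4641518 , -2.57350059,  1.40464212]), 'tvec': array([0.52150049, 0.15408776, 1.20736145])}
interlock 0.78 [282.9, 197.2] 1851 ((275.4000244140625, 194.7000122
[... 313 characters left out ...]
443954467773438)
{'t': 0.4, 'q': array([-1.26630695e+00,  5.22869323e-02,  1.40082711e+00, -3.61030828e-05,
        1.68861209e+00, -7.03201152e-02]), 'qvel': array([-0.00253407, -0.00213537, -0.00047629, -0.00181138,  0.00196202,
        0.00117309]), 'tau': array([-5.47379641e-04, -3.81075919e+01, -3.59878314e+01, -7.35137792e-05,
        1.29650154e-03,  2.45438520e-05]), 'tcp_pos': array([ 0.1922004 , -0.488538  ,  0.30381358]), 'orientation': array([ 9.82491457e-01,  1.86307629e-01, -2.56000732e-05, -6.41878829e-05]), 'wrist_force': array([ 0.51145421,  0.3121272 , -0.26907436]), 'torque': array([ 0.02095915,  0.00145425, -0.01616833]), 'finger_force': 0.0, 'opening': 0.999147131539123}
```

View pics/top0.png

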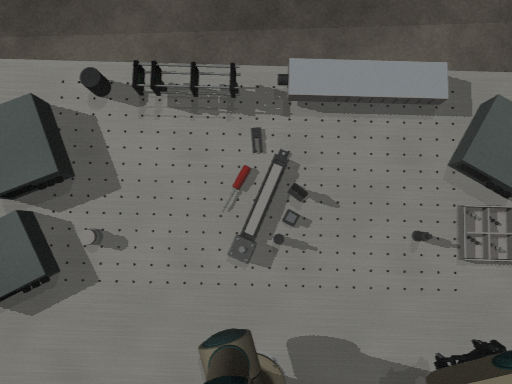

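View pics/side0.png

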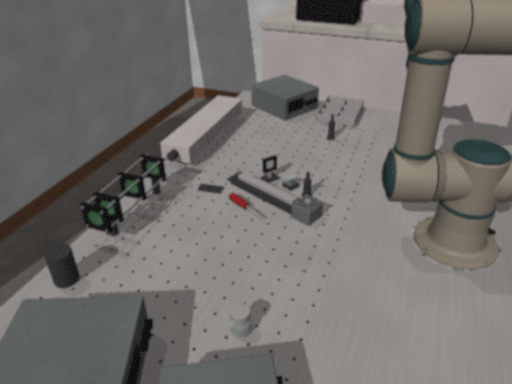

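The top view shows the unit running from its plain end near (285,152) to the box near (240,248). The lens mount, splitter and a post stand close on its right at (298,191), (291,217) and (279,239).

```bash
cat > h.py <<'E'
from rig import bot
import cv2,numpy as np
def cam(c):
    p=bot.camera_params(c);K=np.array([[p["fx"],0,p["cx"]],[0,p["fy"],p["cy"]],[0,0,1]])
    return K,cv2.Rodrigues(p["rvec"])[0],np.array(p["tvec"]).ravel()
def onplane(c,uv,z):
    K,R,t=cam(c);uv=np.atleast_2d(uv).astype(float)
    d=(np.linalg.inv(K)@np.c_[uv,np.ones(len(uv))].T).T@R; o=-R.T@t
    return (o+d*((z-o[2])/d[:,2])[:,None])[:,:2]
def proj(c,X):
    K,R,t=cam(c);return cv2.projectPoints(np.float64(X),cv2.Rodrigues(R)[0],t,K,None)[0][:,0]
E
python3 - <<'E'
from h import *
top=bot.capture("top");side=bot.capture("side")
for c in("top","side"):
    for n in("bar","box_end","plain_end"):
        for d in bot.silhouettes(n,c):
            m=d["pixels"]
            if 400<m.sum()<1000:
                P=onplane(c,np.argwhere(m)[:,::-1],.042); mu=P.mean(0)
                w,V=np.linalg.eigh(np.cov((P-mu).T)); a=V[:,1]
                s=(P-mu)@a; r=cv2.minAreaRect((P*1000).astype(np.float32))
                print(c,n,d["score"],"mean",mu,"dir",a,"yaw",np.degrees(np.arctan2(a[1],a[0])),"len",np.ptp(s),"rect",r)
    for n in("post_a","lens_mount","splitter","screwdriver","clamp_fork","lens_jar"):
        for d in bot.silhouettes(n,c)[:2]: print(c,n,d["score"],np.array(d["location"]).round(),onplane(c,d["location"],.03)[0].round(3))
cv2.imwrite("pics/t1.png",cv2.resize(top[130:280,190:340],None,fx=4,fy=4,interpolation=cv2.INTER_CUBIC))
cv2.imwrite("pics/s1.png",cv2.resize(side[140:240,190:340],None,fx=5,fy=5,interpolation=cv2.INTER_CUBIC))
E
```

```text
top bar 0.61 mean [ 0.55231231 -0.02712689] dir [-0.92869927  0.37083374] yaw 158.2329546080716 len 0.21801985489165554 rect ((552.8021850585938, -27.273868560791016), (31.047313690185547, 218.0281982421875), 68.67485046386719)
top post_a 0.71 [421. 235.] [ 0.459 -0.491]
top post_a 0.39 [278. 239.] [ 0.437 -0.074]
top lens_mount 0.67 [298. 190.] [ 0.581 -0.129]
top lens_mount 0.59 [258. 132.] [ 0.752 -0.008]
top splitter 0.45 [288. 218.] [ 0.499 -0.103]
top screwdriver 0.68 [241. 177.] [0.617 0.038]
top clamp_fork 0.56 [256. 136.] [ 0.74  -0.001]
top lens_jar 0.57 [ 91. 236.] [0.431 0.468]
side bar 0.56 mean [ 0.54590531 -0.01022948] dir [-0.92238795  0.38626476] yaw 157.27771955593278 len 0.22699806692753793 rect ((551.869873046875, -12.257373809814453), (41.96761703491211, 226.88125610351562), 67.95991516113281)
side post_a 0.51 [307. 185.] [ 0.438 -0.085]
side post_a 0.45 [333. 128.] [ 0.455 -0.518]
side lens_mount 0.74 [268. 168.] [ 0.587 -0.139]
side splitter 0.52 [289. 182.] [ 0.497 -0.081]
side screwdriver 0.76 [240. 204.] [0.594 0.08 ]
side clamp_fork 0.72 [211. 188.] [0.712 0.031]
side lens_jar 0.67 [241. 323.] [0.424 0.479]
```

View pics/t1.png

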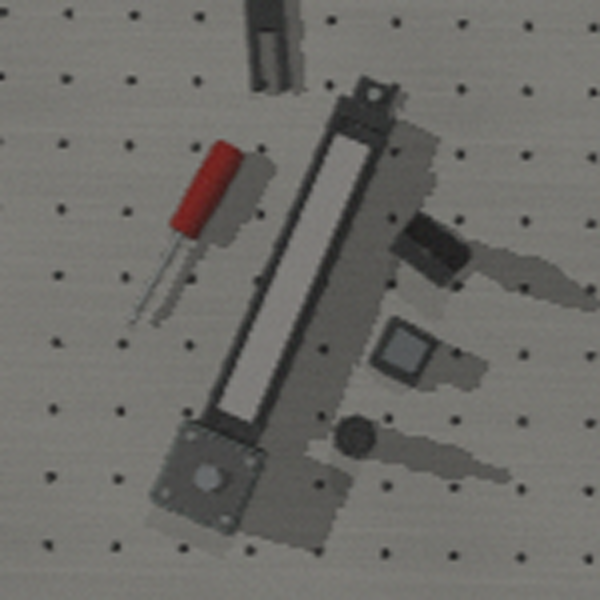

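View pics/s1.png

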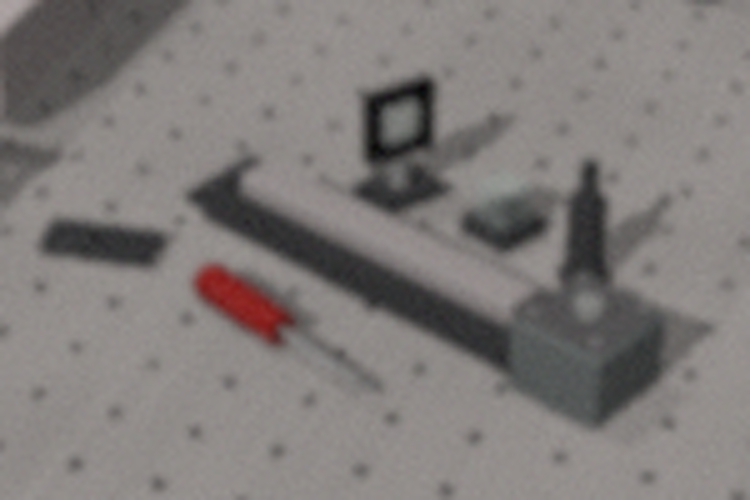

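```bash
python3 - <<'E'
from h import *
T=np.array([[338,135],[370,148],[219,412],[253,425]])/4+[190,130]-.375
S=np.array([[240,188],[262,162],[510,325],[545,292]])/5+[190,140]-.4
for c,U in(("top",T),("side",S)):
    P=onplane(c,U,.042);pe=P[:2].mean(0);be=P[2:].mean(0);print(c,P.round(4).tolist(),pe,be,(pe+be)/2,np.linalg.norm(be-pe),np.degrees(np.arctan2(*(be-pe)[::-1])))
mu=np.array([.5528,-.0273]);a=np.array([-.930,.367])
for c in("top","side"):
  K,R,t=cam(c);print(c,"cam pos",-R.T@t,proj(c,[[*(mu+a*s),.042] for s in(.11,-.11)]).round(1).tolist())
for c in("top","side"):
  b,s=((190,130),4) if c=="top" else ((190,140),5)
  im=cv2.imread("pics/t1.png" if c=="top" else "pics/s1.png")
  n=np.array([-a[1],a[0]])
  X=[[*(mu+a*u+n*v),.042] for u,v in((.11,.014),(.11,-.014),(-.11,-.014),(-.11,.014))]
  q=((proj(c,X)-b+.4)*s).astype(int)
  cv2.polylines(im,[q.reshape(-1,1,2)],True,(0,255,0),1);cv2.imwrite(f"pics/o_{c}.png",im)
A=cv2.imread("pics/o_top.png");B=cv2.imread("pics/o_side.png")
cv2.imwrite("pics/o.png",np.hstack([A[:500,150:450],B[:500,180:600]]))
E
```

```text
top [[0.658, -0.0576], [0.649, -0.0813], [0.4539, 0.0234], [0.4452, -0.0014]] [ 0.65351561 -0.06945217] [0.4495723  0.01103825] [ 0.55154396 -0.02920696] 0.21925232216309673 158.46230968867945
side [[0.6512, -0.0362], [0.6504, -0.0701], [0.4478, 0.047], [0.4386, 0.0081]] [ 0.65081503 -0.05316457] [0.44320712 0.0275574 ] [ 0.54701108 -0.01280358] 0.2227489196611701 158.7529554861383
top cam pos [ 0.46569937 -0.01980059  1.27373896] [[247.9, 233.9], [277.5, 164.4]]
side cam pos [0.15956425 1.05543354 0.7835986 ] [[294.2, 198.1], [240.3, 172.1]]
```

View pics/o.png

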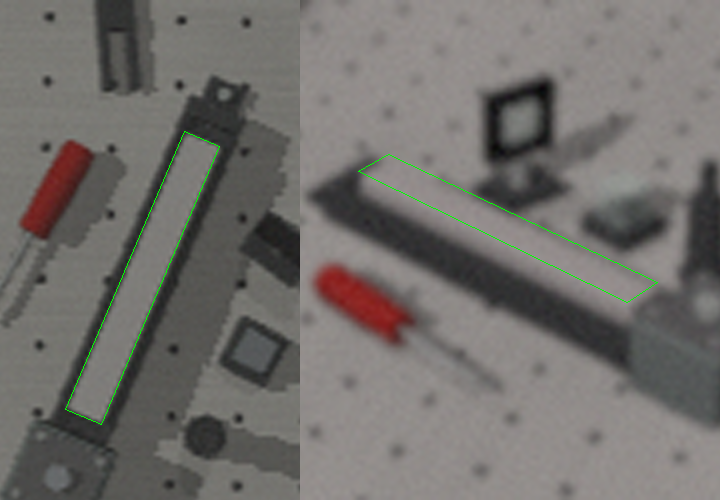

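The overlay matches the bar in the top view. In the side view it is about 5 mm off, because of calibration. I'll use a bar centre of (0.5515, -0.026) with the box at yaw 158.5°, so the start is (0.470, 0.006) and the end is (0.637, -0.060). Next I move above the start with the fingers shut and aligned with the bar.

```bash
python3 -m jog '[0.04,0.07,0,0.1, 0.08,0.14,0,0.2, 0.11,0.2,0,0.3, 0.14,0.25,-0.02,0.4, 0.165,0.295,-0.04,0.5, 0.19,0.34,-0.06,0.6, 0.215,0.38,-0.08,0.7, 0.235,0.42,-0.1,0.8, 0.26,0.46,-0.11,0.82, 0.278,0.495,-0.12,0.82, 0.278,0.495,-0.12,0.82, 0.278,0.495,-0.12,0.82, 0.278,0.495,-0.12,0.82, 0.278,0.495,-0.12,0.82]' -1 20
python3 - <<'E'
from h import *
s=bot.observe();print(s)
t=bot.capture("top");sd=bot.capture("side")
cv2.imwrite("pics/m.png",np.hstack([cv2.resize(t[140:280,200:300],None,fx=4,fy=4),cv2.resize(sd[100:240,210:310],None,fx=4,fy=4)]))
E
```

```text
t: 2.8
tcp_pos: [0.4701, 0.0068, 0.1837]
orientation: [0.826, 0.563, -0.0, -0.0]
wrist_force: [-0.1, -0.5, 0.0]
opening: 0.0
finger_force: 0.0
{'t': 2.8, 'q': array([-6.39881508e-02, -2.82419687e-02,  1.72501475e+00, -4.17841357e-04,
        1.44566483e+00,  3.10464171e-01]), 'qvel': array([-0.03503057, -0.02552748,  0.00355665, -0.00184761,  0.00281032,
       -0.00369278]), 'tau': array([  1.24160629, -32.05333829, -33.97191525,   0.10118958,
        -0.05052602,   0.07810329]), 'tcp_pos': array([0.47014078, 0.00676482, 0.18365902]), 'orientation': array([ 8.26351576e-01,  5.63154376e-01, -4.60630816e-04, -9.62762198e-05]), 'wrist_force': array([-0.08231003, -0.54972989,  0.03596374]), 'torque': array([ 0.00011763, -0.00048681, -0.03172417]), 'finger_force': 0.0, 'opening': 0.0002661968351580912}
```

View pics/m.png

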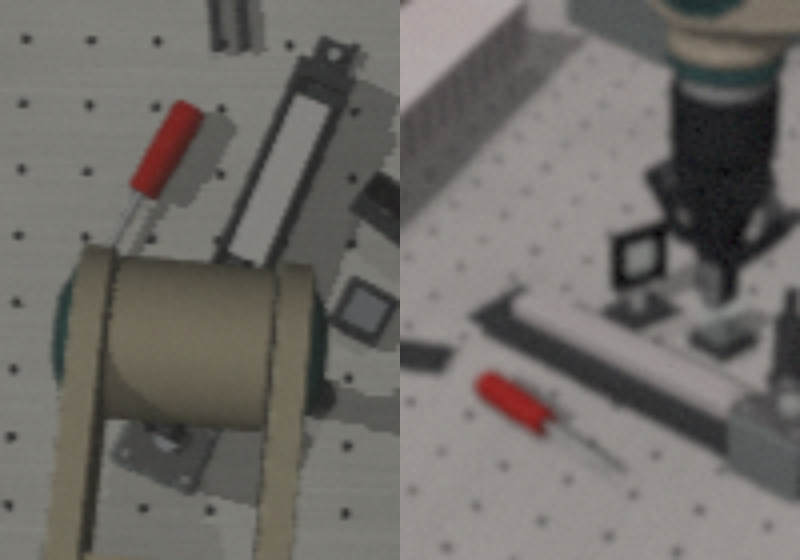

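```bash
python3 - <<'E'
from h import *
print(proj("side",[[.4701,.0068,.111],[.4701,.0068,.1837]]), [proj("side",[[.47,.006,z]]) for z in(.03,.042)])
E
```

```text
[[289.16178153 175.72834731]
 [289.96384217 153.42681431]] [array([[288.43843185, 198.88071286]]), array([[288.55951746, 195.52883706]])]
```

```bash
python3 -m jog '[0,-0.001,-0.015,0, 0,-0.001,-0.03,0, 0,-0.001,-0.045,0, 0,-0.001,-0.055,0, 0,-0.001,-0.06,0, 0,-0.001,-0.063,0, 0,-0.001,-0.063,0, 0,-0.001,-0.063,0]'
python3 -m jog '[0,0,-0.001,0, 0,0,-0.002,0, 0,0,-0.003,0, 0,0,-0.004,0, 0,0,-0.005,0, 0,0,-0.006,0, 0,0,-0.007,0, 0,0,-0.007,0, 0,0,-0.007,0]'
```

```text
t: 3.7
tcp_pos: [0.4705, 0.0053, 0.1216]
orientation: [0.827, 0.562, 0.0, 0.0]
wrist_force: [0.6, 1.3, 0.6]
opening: 0.0
finger_force: 0.0
t: 4.6
tcp_pos: [0.4702, 0.0055, 0.114]
orientation: [0.827, 0.562, -0.0, 0.0]
wrist_force: [0.1, -0.1, 1.1]
opening: 0.0
finger_force: 0.5
```

```bash
python3 -m jog '[0,0,-0.001,0, 0,0,-0.002,0, 0,0,-0.003,0, 0,0,-0.004,0, 0,0,-0.005,0, 0,0,-0.005,0, 0,0,-0.005,0, 0,0,-0.005,0]'
python3 - <<'E'
from h import *
print(bot.observe()["wrist_force"],bot.observe()["tcp_pos"])
sd=bot.capture("side");cv2.imwrite("pics/p.png",cv2.resize(sd[120:240,210:330],None,fx=5,fy=5))
E
```

```text
t: 5.4
tcp_pos: [0.4703, 0.0055, 0.109]
orientation: [0.827, 0.563, 0.0, 0.0]
wrist_force: [0.2, 1.0, 2.4]
opening: 0.001
finger_force: 1.4
[0.24843347 1.03581293 2.44952396] [0.47027778 0.00545253 0.10900875]
```

View pics/p.png

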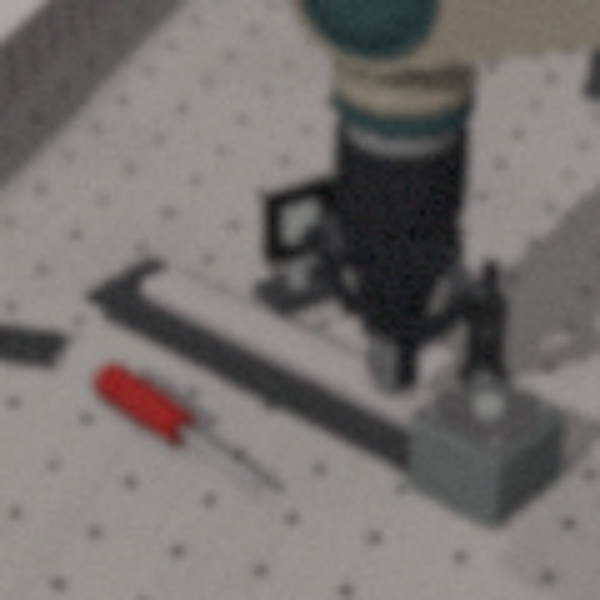

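The tips are on the bar beside the box at (390,385) with 2.4 N, so it is about 5 mm down. Now the slide in one stroke.

```bash
python3 -m jog '[0.005,-0.002,-0.0005,0, 0.014,-0.0055,-0.0005,0, 0.023,-0.009,-0.0005,0, 0.032,-0.0125,-0.0005,0, 0.042,-0.0165,-0.0005,0, 0.052,-0.0205,-0.0005,0, 0.062,-0.0245,-0.0005,0, 0.072,-0.0285,-0.0005,0, 0.082,-0.0325,-0.0005,0, 0.092,-0.0365,-0.0005,0, 0.102,-0.04,-0.0005,0, 0.112,-0.044,-0.0005,0, 0.122,-0.048,-0.0005,0, 0.132,-0.052,-0.0005,0, 0.142,-0.056,-0.0005,0, 0.151,-0.0595,-0.0005,0, 0.159,-0.0627,-0.0005,0, 0.165,-0.065,-0.0005,0, 0.1675,-0.066,-0.0005,0, 0.1675,-0.066,-0.0005,0]'
python3 -m jog '[0,0,0,0,0,0,0,0,0,0,0,0,0,0,0,0]'
python3 - <<'E'
from h import *
sd=bot.capture("side");t=bot.capture("top")
cv2.imwrite("pics/q.png",np.hstack([cv2.resize(sd[120:240,190:310],None,fx=4,fy=4),cv2.resize(t[140:260,200:280],None,fx=4,fy=4)]))
E
```

```text
t: 7.45
tcp_pos: [0.6383, -0.0609, 0.1085]
orientation: [0.827, 0.562, 0.0, 0.001]
wrist_force: [1.7, -0.6, 3.6]
opening: -0.001
finger_force: 1.5
t: 7.85
tcp_pos: [0.6378, -0.0606, 0.1087]
orientation: [0.827, 0.562, 0.0, 0.0]
wrist_force: [1.8, -1.0, 3.2]
opening: -0.006
finger_force: 1.5
```

View pics/q.png

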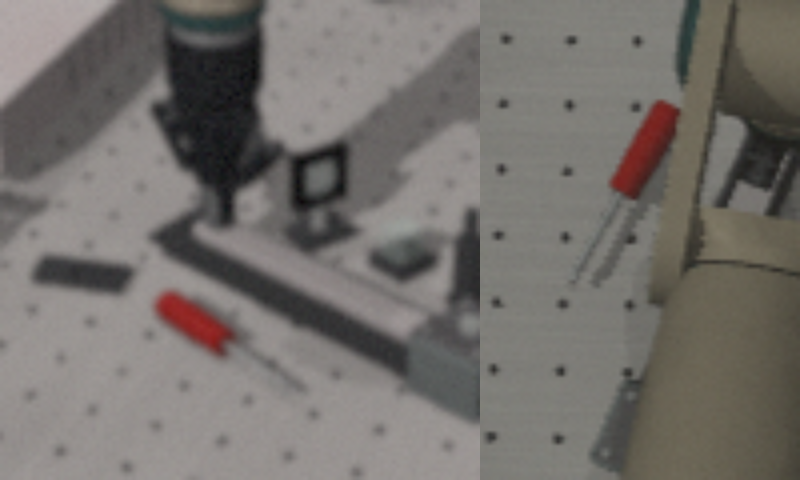

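The tips rest on the bar at about (220,220), just short of its plain end, with about 3 N. All loose parts visible in the picture stand undisturbed.

```bash
python3 -c "
from rig import bot
print(bot.hand_in())"
```

```text
the job is handed in; nothing more can be done
None
```

The job is handed in, though the hand-in gave no verdict: the fingertips slid the bar in one stroke from the box end to about 93 mm past its middle towards the plain end, and hold it there about 5 mm down with about 3 N, with no loose part visibly disturbed.

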